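Unlatch the test box and hold its sprung lid just below balance

ROBOT

A 6-joint arm with a two-finger parallel gripper is mounted at the origin on a cart in front of the work surface, level with it; the furniture and walls round the work are solid. World frame = base frame: x ahead of the robot, y to its left, z up, the work surface at z = 0. Lengths are in m, angles in degrees, forces in N, time in s.
With the tool pointing down it reaches from about 0.375 to 0.9 m from the base axis. Payload 3.1 kg.
Tool frame: the origin (TCP) lies between the finger pads; the fingertips stand 22 mm ahead of it and the grasp point (between the pads) lies 3 mm ahead of it; z points along the fingers, y is the line along which they close (so a half turn about z gives the same grasp; the last joint's range is limited). The gripper opens to 87 mm and grips with 3 to 60 N. Pads are 19 mm wide; open, the fingers measure 117 mm over their backs; the gripper's body (75 mm by 190 mm) begins 51 mm behind the grasp point.
Start: joints at [-78.237, 30.224, 82.088, -0, 67.689, -10.227], TCP at [0.234, -0.579, 0.245] pointing down, gripper open.
Joint ranges: [-176.69, 176.69], [-43.24, 126.21], [12.49, 139.97], [-82, 262], [0, 151.66], [-163.58, 163.58]. Speed limits (degrees/s): [159.86, 159.86, 180, 180, 180, 180].

INTERFACE

Orientations are given as a 3x3 rotation matrix whose columns are the frame's x, y, z axes.
In Python, from rig import bot, capture, search_frame, outline_of, spot_point gives the robot as it stands.
- The arm moves only by the tool jog_arm, never from a script. Its argument "rows" is text: rows parted by semicolons, each of 7 numbers parted by spaces: the opening, from 0 (shut) to 1 (fully open), then the shift along the tool's x, y, z as a fraction of full scale, then the turn, a rotation vector about the tool's x, y, z as a fraction of full scale. A call has 1 to 20 rows; each row is the pose to reach, as a shift and turn from the pose commanded when the call began, along the tool's axes at that moment; what a row does not reach only later rows make up. Full scale, the value 1, is 0.5 m for a shift and pi/4 rad for a turn. A row lasts 1/12 s, in which the tool goes at most 41.7 mm and 7.16 degrees, less where a joint would pass 70% of its speed; a pose out of reach is approached as far as the arm can. A call with a number of a shift or a turn outside -1 to 1 is refused whole. A call with a gripper value outside its range is refused whole. The fingers move at their own pace and stop on an object; the grip force is fixed at half the most. Time passes only in rows, so rows that repeat a pose let the fingers close. It gives the time, the measured TCP pose, the force, the opening and the grip force at its end, in the units of the state.
- bot.read_state(): the state, without advancing time (a new reading comes with each control period).
- capture(name): name is "scene" or "top" or "wrist"; returns a dict with "pixels" (384x512x3 uint8, red, green, blue), "fx", "fy", "cx", "cy" (pixels), "distortion" ([k1, k2, p1, p2, k3] as OpenCV has them; the pictures are not rectified), "R" (3x3) and "t" (3): a world point X has camera coordinates R X + t; the wrist camera has in their place "mount" (4x4, takes a point from camera to tool coordinates, whose origin is the TCP and whose axes are the flange's). Camera axes: x right, y down, z forward; pixel columns grow to the right and rows downward; lengths in m; the calibration is good to about 2 mm. A picture is of the moment at which its call begins: read the wrist's pose just before it. There is no depth.
- bot.hand_in(): hands the job in; it is judged then, once.
Trained networks look in a picture, given as the dict that the camera call returned (one of the last four; its "shot" number tells which), for a name from the list of things; names that differ only in an ending like _2 or _b are one class to them, and where a whole thing is asked for, a point or a joint stands for the part that bears it (a point fixed in the world has none). Each returns a list of dicts, best first, with "conf" (0 to 1); they miss things now and then, are a little off and sometimes report something else, mostly with a low value. They report only what shows in the picture. A call takes as long as a camera call.
- search_frame(label, picture): "point" ([x, y, z] in m, in world coordinates, good to about 4 mm: the middle of the surface that is visible of it).
- outline_of(label, picture): "region" (384x512 bool, what is visible of it).
- spot_point(label, picture): "point" ([x, y, z] in m, in world coordinates, good to about 4 mm: a listed point, or the origin of a listed thing).
The state is a dict: "time_s": time; "joint_positions": joint angles; "qvel": joint speeds; "tau": joint torques, N m; "position": TCP position; "tcp_rot": TCP orientation; "force": force on the tool from outside, world axes, zero at the start; "moment": the same for the moment, N m; "opening": opening from 0.0 (shut) to 1.0 (fully open); "grasp_force": force on a finger pad.
Only numpy, scipy, OpenCV 4.12 (cv2) and the standard library are available. Lean on these libraries where they do the work, as an engineer would, in place of code of your own. Each camera call takes 0.05 s, during which the arm holds its last target. There are 200 camera calls.

TASK

The spring struts of the test box need trimming: push the recessed latch release in its front with the blade of the screwdriver held in the gripper, so that the lid pops up, and lay the screwdriver back flat on the bench. Then take the lid by its bar handle and swing it up a good 5 degrees past its balance point (about 55 degrees open, where the struts take over), without letting it fly up to its stop or drop. Bring it back and finish still holding the handle, the lid steady about 5 to 10 degrees below the balance point; disturb nothing else on the bench.

Things in the scene. Friction and masses are not known exactly. Their poses are not given: they have to be found in the camera images.
- test_box: grey sheet-metal test box fixed to the bench, 170 (x) by 220 (y) mm, rim 85 mm high, 93 mm with the clear framed lid shut. Origin: centre of its underside on the bench; its x points from the front face (robot side, where the release is) to the hinged back, z up. A circuit board lies inside.
- lid (a joint): opening angle of the lid about the hinge at the back top edge (axis = box y), rad: 0 shut and latched, about 0.08 popped up, 1.40 at its stop. Below the balance point (0.96 = 55 degrees, give or take 0.03) it wants to fall shut, above it two damped spring struts push it open. Lid 0.85 kg: about 4 N at the handle lifts it off shut, under 1 N near balance.
- lid_hinge (a point): point on the lid's hinge axis, midway along it: in the box frame 85 mm behind the origin (+x), 89 mm up. Does not move with the lid.
- lid_handle (a point): centre of the lid's handle bar: a round 10 mm steel bar along box y, 92 mm long between two posts, 37 mm clear above the front rail of the lid. Lies 161 mm in front of the hinge line and 46 mm above it when shut (135 mm over the bench) and swings with the lid.
- release (a joint): travel of the latch release, m: 0 out, 0.006 fully in (pushed along +x of the box). Pushing it 3.5 mm frees the lid; takes 2 to 4 N and springs back. The lid then pops up by itself and stays unlatched.
- release_face (a point): centre of the steel push face of the release, 10 mm across, in a round 12 mm hole of a 36 mm square black escutcheon in the middle of the front face, 48 mm over the bench; the face lies 5 mm deep in the hole and looks to -x of the box.
- driver_grip (a point): middle of the screwdriver's handle (54 mm long, 15 mm across the flats where gripped), its axis 8.5 mm over the bench as it lies. Its y axis points from the blade to the butt end, z up.
- driver_tip (a point): end of the screwdriver's blade (4.4 mm thick round shaft), on the handle's axis, 97 mm from the handle's middle.
- flux_jar: jar with a screw lid, 43 mm wide, 38 mm high; origin under its centre. To be left alone.
- nose_pliers: pliers, 127 mm long, lying; origin under its centre. To be left alone.
- solder_spool: white spool, 69x52x46 mm; origin under its centre. To be left alone.
- braid_reel: flat reel, 69x52x16 mm; origin under its centre. To be left alone.
- heatsink: finned heatsink, 22x30x15 mm; origin under its centre. To be left alone.
- tape_roll: roll of tape, 73 mm wide, 19 mm high; origin under its centre. To be left alone.
- tweezers: tweezers, 118 mm long, lying flat; origin under its centre. To be left alone.

How it is judged (in metres and radians):
On the way, in this order (a step that is already met when the one before it is completed fails the run):
1. the release is pushed in by the screwdriver (value of joint release above 0.003 m and contact force between screwdriver and release above 0.5 N), for 0.05 s.
2. with the screwdriver laid down, the lid is taken past its balance point (value of joint lid above 1.03 rad and height (world z) of each of driver_grip, driver_tip below 0.02 m), for 0.15 s.
At the end, for the whole second after the job is handed in: the fingers hold the lid's handle bar, with the lid still, 42 to 52.5 degrees open (0.74 to 0.92 rad, just below balance), the screwdriver lying flat and at rest on the bench, not touching the lid (value of joint lid between 0.74 and 0.92 rad and velocity of joint lid between -0.08 and 0.08 rad/s and contact force between the fingers and lid above 0.2 N and distance between the grasp point and lid_handle below 0.04 m and height (world z) of each of driver_grip, driver_tip below 0.02 m and linear speed of screwdriver below 0.03 m/s and contact force between screwdriver and lid below 0.05 N); the arm keeps its last pose, push and grip.
It fails at once if the lid flies up to its stop (over 1.37 rad) (value of joint lid above 1.37 rad).
It fails at once if the lid drops (closing faster than 2.5 rad/s) (velocity of joint lid below -2.5 rad/s).
It fails at once if another thing on the bench is moved by more than 30 mm (distance of any of flux_jar, nose_pliers, solder_spool, braid_reel, heatsink, tape_roll, tweezers from where it was at the start of the episode above 0.03 m).
It also fails if it takes over 69 s, if anything falls off the work surface, if the arm or the gripper's body presses on something with over 40 N, if the wrist force passes 120 N, or if a joint passes its speed limit or range.

## Working session

There is one attempt and no reset: what is moved stays moved. The work goes in short steps, Python scripts to look and compute and a tool call to move; the robot and the scene stay as the last step left them, time stands still between calls to the robot, and variables do not carry over. Pictures are saved under pics/ and viewed, at most 10 in all, crops included, and the job is handed in when it is done.

Besides the shell and the picture viewer there is one more tool, called as name(argument=value, ...), one argument or row to a line, values as JSON. jog_arm: Moves the arm, as the interface text tells. Its arguments: {"type":"object","properties":{"rows":{"type":"string"}},"required":["rows"]}

```bash
mkdir -p pics; cat > h.py <<'E'
import numpy as np, cv2
from rig import bot, capture, search_frame, outline_of, spot_point
def save(p,n,box=None,s=1):
    im=p["pixels"][:,:,::-1]
    if box: im=im[box[1]:box[3],box[0]:box[2]]
    cv2.imwrite("pics/"+n+".png",cv2.resize(im,None,fx=s,fy=s,interpolation=cv2.INTER_CUBIC))
def best(f,l,p):
    r=f(l,p); return [(np.round(d["point"],4).tolist(),round(d["conf"],2)) for d in r[:2]]
E
python3 - <<'E'
from h import *
print(bot.read_state()["time_s"])
for c in ["scene","top"]:
    p=capture(c); save(p,c+"0",s=1.5)
    for l in ["test_box","lid_hinge","lid_handle","release_face","driver_grip","driver_tip","flux_jar","nose_pliers","solder_spool","braid_reel","heatsink","tape_roll","tweezers"]:
        print(c,l,best(spot_point,l,p))
print(bot.read_state()["time_s"])
E
```

```text
0.0
scene test_box [([0.6109, 0.1596, -0.0011], 0.85), ([0.5975, 0.3647, -0.0004], 0.69)]
scene lid_hinge [([0.6918, 0.1533, 0.0886], 0.79)]
scene lid_handle [([0.5355, 0.1614, 0.1354], 0.96), ([0.4791, 0.3518, -0.0054], 0.34)]
scene release_face [([0.4714, -0.2901, 0.0079], 0.56)]
scene driver_grip []
scene driver_tip [([0.5691, -0.2666, 0.0057], 0.37), ([0.4743, -0.2918, 0.0093], 0.29)]
scene flux_jar [([0.4818, 0.3535, -0.0027], 0.84)]
scene nose_pliers [([0.4062, 0.3094, 0.0011], 0.66)]
scene solder_spool [([0.6241, -0.3202, -0.0024], 0.55), ([0.5707, -0.2653, 0.0088], 0.32)]
scene braid_reel [([0.4774, 0.3484, -0.002], 0.16)]
scene heatsink [([0.5938, -0.2192, 0.0025], 0.6), ([0.4732, -0.2884, 0.0085], 0.35)]
scene tape_roll [([0.5971, 0.3638, 0.0019], 0.6), ([0.6934, 0.1539, 0.0875], 0.43)]
scene tweezers []
top test_box [([0.6089, 0.1556, 0.0009], 0.93)]
top lid_hinge [([0.6936, 0.1553, 0.0891], 0.61)]
top lid_handle [([0.5348, 0.16, 0.1356], 0.75), ([0.5356, -0.4071, -0.0], 0.51)]
top release_face [([0.4835, 0.3524, 0.0021], 0.29)]
top driver_grip [([0.4747, -0.2899, 0.0063], 0.67)]
top driver_tip [([0.5661, -0.2702, 0.0105], 0.49), ([0.5369, -0.4068, 0.0031], 0.4)]
top flux_jar [([0.4853, 0.3513, 0.0054], 0.73)]
top nose_pliers [([0.4108, 0.3037, 0.0008], 0.63), ([0.5337, -0.4072, -0.0005], 0.43)]
top solder_spool [([0.6188, -0.3176, -0.0037], 0.81), ([0.4784, 0.3474, 0.0005], 0.67)]
top braid_reel [([0.5346, -0.4083, 0.0011], 0.58)]
top heatsink [([0.5945, -0.2176, 0.0024], 0.44)]
top tape_roll [([0.5918, 0.3594, -0.0018], 0.83)]
top tweezers [([0.3614, -0.3864, -0.0], 0.63)]
1.4
```

View pics/scene0.png

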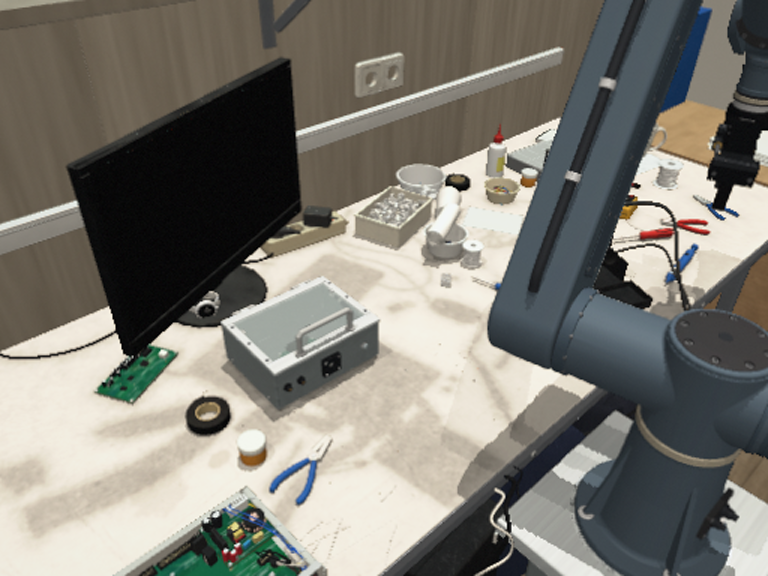

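View pics/top0.png

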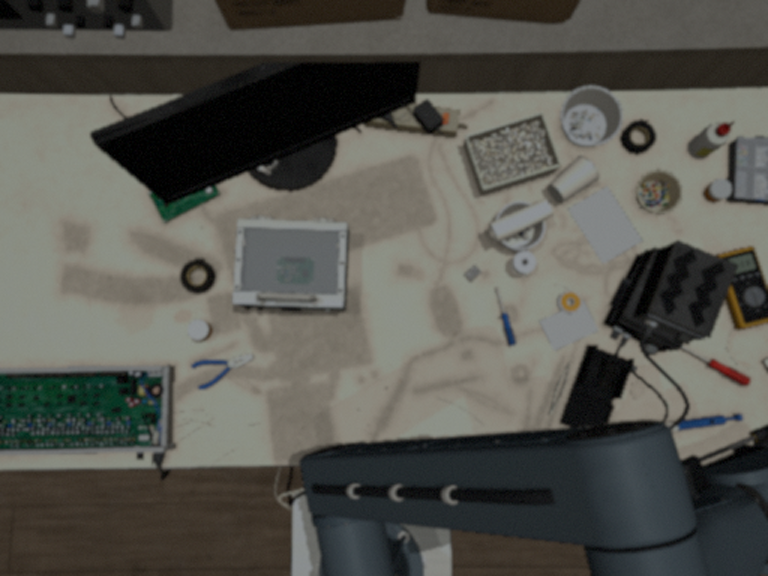

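Scene view: grey box at about (300,345) with the black escutcheon at (331,363), jar, tape and pliers to its left, and a monitor close behind it. Top view: blue screwdriver at (508,328), with its tip at (498,290) pointing away from the robot, and the heatsink near (472,272).

```bash
cat >> h.py <<'E'
def ray(p,uv):
    K=np.array([[p["fx"],0,p["cx"]],[0,p["fy"],p["cy"]],[0,0,1]])
    n=cv2.undistortPoints(np.array([[uv]],float),K,np.array(p["distortion"],float))[0,0]
    if "R" in p: R,t=np.array(p["R"]),np.array(p["t"]); return -R.T@t, R.T@np.array([*n,1])
    s=p["state"]; M=np.array(p["mount"]); Rt=np.array(s["tcp_rot"])
    return np.array(s["position"])+Rt@M[:3,3], Rt@M[:3,:3]@np.array([*n,1])
def onz(p,uv,z):
    o,d=ray(p,uv); return o+d*(z-o[2])/d[2]
def tri(r1,r2):
    A=np.stack([r1[1],-r2[1]],1); k=np.linalg.lstsq(A,r2[0]-r1[0],rcond=None)[0]
    a,b=r1[0]+k[0]*r1[1],r2[0]+k[1]*r2[1]; return (a+b)/2,np.linalg.norm(a-b)
def wrist():
    s=bot.read_state(); p=capture("wrist"); p["state"]=s; return p
def project(p,X):
    R,t=np.array(p["R"]),np.array(p["t"])
    K=np.array([[p["fx"],0,p["cx"]],[0,p["fy"],p["cy"]],[0,0,1]])
    return cv2.projectPoints(np.array(X,float).reshape(-1,1,3),cv2.Rodrigues(R)[0],t,K,np.array(p["distortion"],float))[0][:,0]
E
python3 - <<'E'
from h import *
np.set_printoptions(precision=4,suppress=True)
a=capture("scene");b=capture("top")
save(a,"esc",(140,170,260,290),5)
print("esc",onz(a,(331/1.5,362/1.5),.048))
for n,u,v in [("mon BL",(130,350),(165,200)),("mon BR",(300,210),(418,98)),("TL",(70,165),(95,135)),("TR",(290,60),(300,63))]:
    print(n,tri(ray(a,np.array(u)/1.5),ray(b,np.array(v)/1.5)))
for u in [(237,220),(348,222),(346,310),(234,307)]: print("box top",onz(b,np.array(u)/1.5,.093))
m=outline_of("driver_grip",b); 
for d in m[:2]:
    ys,xs=np.nonzero(d["region"]); print(d["conf"],len(xs),onz(b,(xs.mean(),ys.mean()),.0085))
s=bot.read_state(); print(np.array(s["tcp_rot"]),s["position"],s["force"])
w=wrist(); print(w["mount"])
E
```

```text
esc [0.5231 0.1573 0.048 ]
mon BL (array([0.7362, 0.4112, 0.0864]), np.float64(0.0016954924621123153))
mon BR (array([ 0.9563, -0.102 ,  0.0691]), np.float64(0.0011023349578600668))
TL (array([0.747 , 0.4136, 0.4155]), np.float64(0.0028845441888568474))
TR (array([0.787 , 0.0595, 0.4976]), np.float64(0.08301411886985845))
box top [0.6934 0.2653 0.093 ]
box top [0.6881 0.043  0.093 ]
box top [0.5105 0.0469 0.093 ]
box top [0.5179 0.2675 0.093 ]
[[ 0.9272  0.3745  0.    ]
 [ 0.3745 -0.9272 -0.0001]
 [ 0.      0.0001 -1.    ]] [ 0.2341 -0.5795  0.2446] [ 0.3173 -0.4707  0.2797]
[[-0.0003 -0.9672 -0.2539  0.0695]
 [ 1.     -0.0001 -0.0009  0.0007]
 [ 0.0009 -0.2539  0.9672 -0.1419]
 [ 0.      0.      0.      1.    ]]
```

View pics/esc.png

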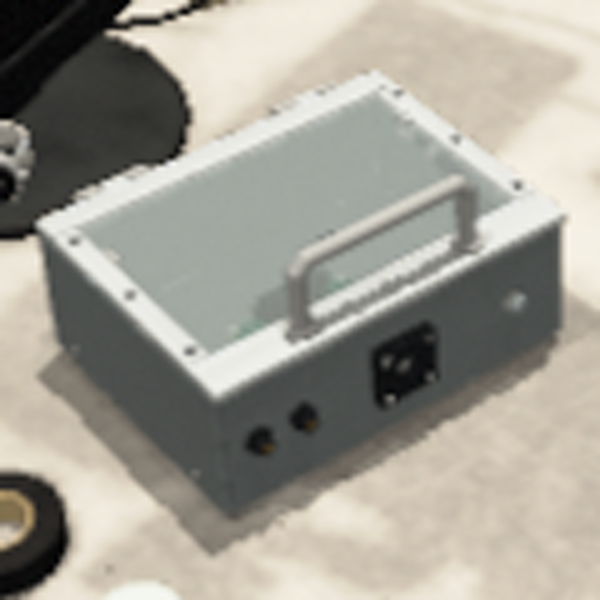

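The escutcheon centre sits at crop (406,365), i.e. scene pixel (221,243). The box is yawed about −1.5°. The monitor bottom is near x≈0.85 behind the box, so it's clear. Next I look at the driver with the wrist camera.

jog_arm(
  rows="1 0.2 -0.1 0 0 0 0.06; 1 0.73 -0.34 0 0 0 0.22; 1 0.73 -0.34 0 0 0 0.22; 1 0.73 -0.34 0 0 0 0.22; 1 0.73 -0.34 0 0 0 0.22; 1 0.73 -0.34 0 0 0 0.22; 1 0.73 -0.34 0 0 0 0.22; 1 0.73 -0.34 0 0 0 0.22; 1 0.73 -0.34 0 0 0 0.22; 1 0.73 -0.34 0.05 0 0 0.22; 1 0.73 -0.34 0.1 0 0 0.22; 1 0.73 -0.34 0.19 0 0 0.22; 1 0.73 -0.34 0.19 0 0 0.22; 1 0.73 -0.34 0.19 0 0 0.22; 1 0.73 -0.34 0.19 0 0 0.22",
)

```text
time_s: 2.85
position: [0.5092, -0.2859, 0.1505]
tcp_rot: [[0.978, 0.209, 0.001], [0.209, -0.978, -0.001], [0.001, 0.001, -1.0]]
force: [-0.2, -0.2, 0.5]
opening: 0.999
grasp_force: 0.0
```

```bash
python3 - <<'E'
from h import *
np.set_printoptions(precision=4,suppress=True)
w=wrist(); s=w["state"]; print(s["time_s"],s["position"],np.array(s["tcp_rot"]))
save(w,"w1",s=1.2)
for l in ["driver_grip","driver_tip"]: print(l,best(spot_point,l,w))
p=w["pixels"].astype(int); m=((p[:,:,2]-p[:,:,0])>50).astype(np.uint8)
n,lab,st,c=cv2.connectedComponentsWithStats(m)
for i in np.argsort(-st[1:,4])[:3]+1:
    ys,xs=np.nonzero(lab==i); (cx,cy),(a,b),ang=cv2.minAreaRect(np.stack([xs,ys],1).astype(np.float32))
    print(st[i],c[i],(a,b,ang),onz(w,c[i],.0085))
    bx=cv2.boxPoints(((cx,cy),(a,b),ang)); print([onz(w,q,.0085)[:2] for q in bx])
E
```

```text
2.85 [ 0.5092 -0.2859  0.1505] [[ 0.9779  0.2089  0.0008]
 [ 0.2089 -0.9779 -0.0006]
 [ 0.0006  0.0008 -1.    ]]
driver_grip []
driver_tip [([0.5662, -0.2694, 0.0096], 0.74)]
[246 184  12  32 290] [251.1759 199.4   ] (31.01343536376953, 10.216724395751953, 87.39744567871094) [ 0.4939 -0.2844  0.0085]
[array([ 0.5082, -0.2757]), array([ 0.5108, -0.2856]), array([ 0.4792, -0.2938]), array([ 0.4765, -0.2837])]
[249 226   4  14  48] [250.4167 233.2292] (13.0, 3.0, 90.0) [ 0.4577 -0.2912  0.0085]
[array([ 0.4653, -0.2881]), array([ 0.4659, -0.2912]), array([ 0.4516, -0.2942]), array([ 0.451 , -0.2911])]
[255 228   3  12  34] [255.9412 233.5588] (11.0, 2.0, 90.0) [ 0.4585 -0.2969  0.0085]
[array([ 0.4644, -0.2947]), array([ 0.4648, -0.2967]), array([ 0.4527, -0.2993]), array([ 0.4523, -0.2972])]
```

View pics/w1.png

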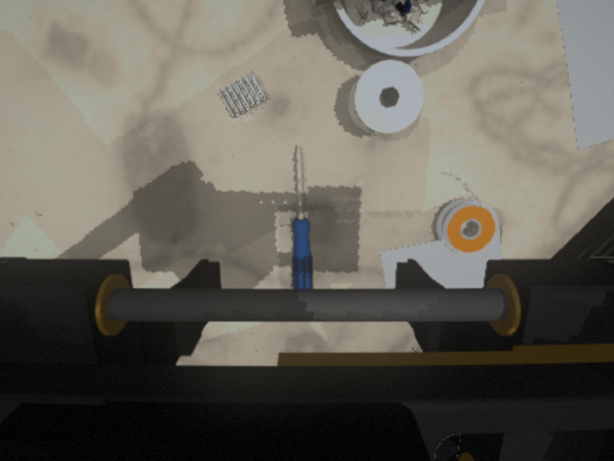

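```bash
python3 - <<'E'
from h import *
np.set_printoptions(precision=4,suppress=True)
w=wrist(); t=onz(w,(298/1.2,146/1.2),.0085); f=onz(w,(301.8/1.2,221/1.2),.0085); h=onz(w,(251.9,215),.0085)
print(t,f,h); d=(t-h)[:2]; d/=np.linalg.norm(d); g=t[:2]-.097*d
print("yaw",np.degrees(np.arctan2(d[1],d[0])),"grip",g)
s=w["state"]; R=np.array(s["tcp_rot"]); print("shift frac",R.T@(np.array([*g,.024])-s["position"])/.5)
E
```

```text
[ 0.5696 -0.2673  0.0085] [ 0.5103 -0.2828  0.0085] [ 0.4783 -0.2898  0.0085]
yaw 13.888375124498923 grip [ 0.4754 -0.2906]
shift frac [-0.0698 -0.0079  0.2559]
```

jog_arm(
  rows="1 -0.07 -0.01 0.08 0 0 -0.02; 1 -0.07 -0.01 0.15 0 0 -0.02; 1 -0.07 -0.01 0.21 0 0 -0.02; 1 -0.07 -0.01 0.253 0 0 -0.02; 1 -0.07 -0.01 0.253 0 0 -0.02; 0.5 -0.07 -0.01 0.253 0 0 -0.02; 0 -0.07 -0.01 0.253 0 0 -0.02; 0 -0.07 -0.01 0.253 0 0 -0.02; 0 -0.07 -0.01 0.253 0 0 -0.02; 0 -0.07 -0.01 0.253 0 0 -0.02; 0 -0.07 -0.01 0.253 0 0 -0.02; 0 -0.07 -0.01 0.253 0 0 -0.02; 0 -0.07 -0.01 0.253 0 0 -0.02; 0 -0.07 -0.01 0.253 0 0 -0.02; 0 -0.07 -0.01 0.253 0 0 -0.02",
)

```text
time_s: 4.3
position: [0.4736, -0.2876, 0.023]
tcp_rot: [[0.974, 0.225, -0.0], [0.225, -0.974, 0.0], [-0.0, -0.0, -1.0]]
force: [-0.3, 0.6, -0.7]
opening: 0.321
grasp_force: 0.0
```

jog_arm(
  rows="0 0 0 0 0 0 0; 0 0 0 0 0 0 0; 0 0 0 0 0 0 0; 0 0 0 0 0 0 0; 0 0 0 0 0 0 0; 0 0 0 0 0 0 0",
)

```text
time_s: 4.8
position: [0.4736, -0.2876, 0.023]
tcp_rot: [[0.974, 0.225, -0.0], [0.225, -0.974, 0.0], [-0.0, -0.0, -1.0]]
force: [-0.3, 0.7, -0.7]
opening: 0.165
grasp_force: 30.0
```

jog_arm(
  rows="0 0 0 -0.05 0 0 0; 0 0 0 -0.12 0 0 0; 0 0.03 -0.07 -0.2 0 0 0.05; 0 0.03 -0.15 -0.25 0 0 0.1; 0 0.03 -0.22 -0.25 0 0 0.15; 0 0.03 -0.3 -0.25 0 0 0.2; 0 0.03 -0.37 -0.25 0 0 0.25; 0 0.03 -0.45 -0.25 0 0 0.3; 0 0.03 -0.53 -0.25 0 0 0.32; 0 0.03 -0.61 -0.25 0 0 0.32; 0 0.03 -0.69 -0.25 0 0 0.32; 0 0.03 -0.77 -0.25 0 0 0.32; 0 0.03 -0.84 -0.25 0 0 0.32; 0 0.03 -0.89 -0.25 0 0 0.32; 0 0.03 -0.91 -0.25 0 0 0.32; 0 0.03 -0.91 -0.25 0 0 0.32; 0 0.03 -0.91 -0.25 0 0 0.32",
)

```text
time_s: 6.22
position: [0.3861, 0.159, 0.1481]
tcp_rot: [[1.0, -0.023, 0.0], [-0.023, -1.0, -0.0], [0.0, 0.0, -1.0]]
force: [0.1, -0.7, -0.8]
opening: 0.166
grasp_force: 30.0
```

```bash
python3 - <<'E'
from h import *
np.set_printoptions(precision=4,suppress=True)
w=wrist(); s=w["state"]; print(s["time_s"],s["position"],np.array(s["tcp_rot"]),s["joint_positions"],s["opening"])
save(w,"w2",s=1.5)
for l in ["driver_grip","driver_tip","lid_handle","lid_hinge","test_box","release_face"]: print(l,best(spot_point,l,w))
E
```

```text
6.2167 [0.3861 0.159  0.1481] [[ 0.9997 -0.0231  0.0005]
 [-0.0231 -0.9997 -0.0003]
 [ 0.0005  0.0003 -1.    ]] [  6.9836  24.7218 116.4729  -0.0353  38.781   98.3331] 0.1660273662894718
driver_grip [([0.3849, 0.1603, 0.1337], 0.89)]
driver_tip [([0.4825, 0.1549, 0.1352], 0.7)]
lid_handle []
lid_hinge [([0.4807, 0.3498, 0.0006], 0.46)]
test_box []
release_face []
```

View pics/w2.png

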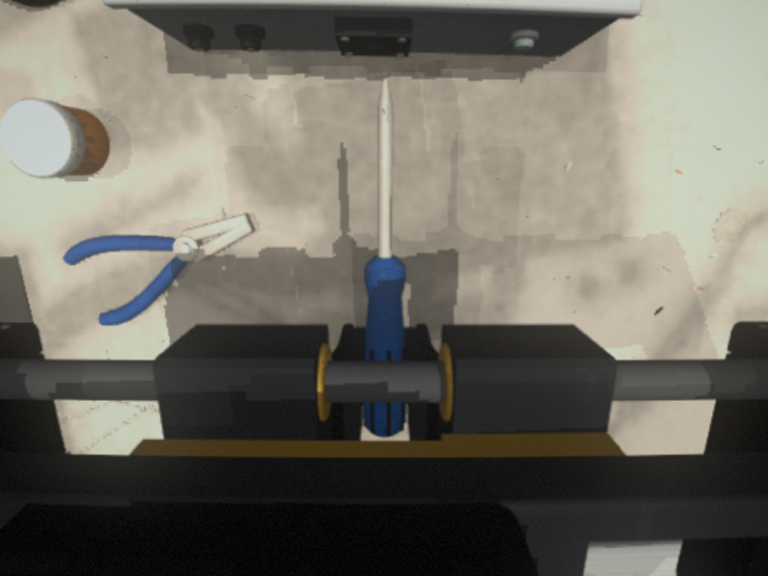

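The driver is held straight: butt at (385,435), tip at (385,80). The escutcheon is ahead, spanning columns 337–411 and rows 20–55. The lid edge runs from (110,5) to (640,15).

```bash
python3 - <<'E'
from h import *
np.set_printoptions(precision=4,suppress=True)
w=wrist(); a=capture("scene"); q=lambda u,v,z: print((u,v),onz(w,(u/1.5,v/1.5),z))
save(w,"w2b",(190,0,310,60),6)
print("tip");q(385,80,.1335);print("butt");q(385,435,.1335)
print("lid edge");q(110,6,.087);q(640,15,.087)
print("esc bottom");q(338,53,.030);q(411,54,.030)
print("esc top");q(337,22,.066);q(411,22,.066)
print("scene esc",onz(a,(221,242.7),.048))
print([best(spot_point,l,a) for l in ["release_face","driver_tip","lid_handle"]])
E
```

```text
tip
(385, 80) [0.485  0.155  0.1335]
butt
(385, 435) [0.3518 0.1585 0.1335]
lid edge
(110, 6) [0.5273 0.2698 0.087 ]
(640, 15) [0.5176 0.0464 0.087 ]
esc bottom
(338, 53) [0.5187 0.1796 0.03  ]
(411, 54) [0.5171 0.1399 0.03  ]
esc top
(337, 22) [0.5233 0.1761 0.066 ]
(411, 22) [0.5223 0.1419 0.066 ]
scene esc [0.5185 0.1599 0.048 ]
[[], [], [([0.5339, 0.1601, 0.1328], 0.89)]]
```

View pics/w2b.png

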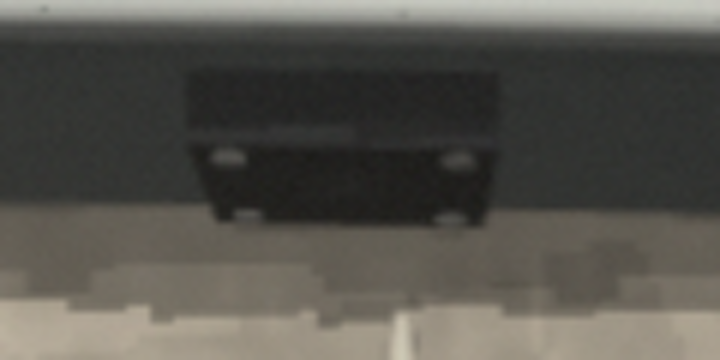

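```bash
python3 - <<'E'
from h import *
np.set_printoptions(precision=4,suppress=True)
w=wrist()
for n,u,v,z in [("TL",190,148,.066),("TR",497,148,.066),("BL",218,221,.030),("BR",486,224,.030),("sTL",228,157,.06),("sTR",458,160,.06),("sBL",247,213,.036),("sBR",448,218,.036),("backTL",187,70,.066),("backTR",500,70,.066),("tip",401,314,.1335)]:
    print(n,onz(w,(190+u/6,v/6),z))
E
```

```text
TL [0.5166 0.1794 0.066 ]
TR [0.5156 0.1437 0.066 ]
BL [0.5172 0.1797 0.03  ]
BR [0.5158 0.1433 0.03  ]
sTL [0.5171 0.1755 0.06  ]
sTR [0.516  0.1481 0.06  ]
sBL [0.5166 0.1753 0.036 ]
sBR [0.5153 0.1486 0.036 ]
backTL [0.5249 0.1793 0.066 ]
backTR [0.5239 0.1433 0.066 ]
tip [0.4851 0.1558 0.1335]
```

jog_arm(
  rows="0 0 -0.012 0.05 0 0 0; 0 0 -0.012 0.11 0 0 0; 0 0 -0.012 0.171 0 0 0; 0 0 -0.012 0.171 0 0 0; 0 0 -0.012 0.171 0 0 0",
)

```text
time_s: 7.28
position: [0.3848, 0.165, 0.0614]
tcp_rot: [[1.0, -0.025, -0.005], [-0.025, -1.0, -0.001], [-0.005, 0.001, -1.0]]
force: [-0.1, 0.4, -0.3]
opening: 0.167
grasp_force: 30.0
```

```bash
python3 - <<'E'
from h import *
np.set_printoptions(precision=4,suppress=True)
w=wrist();print(w["state"]["position"],w["state"]["force"]);save(w,"w3",(190,0,330,90),5.5)
for c in ["scene"]:
    p=capture(c); save(p,"s3",(180,190,280,280),6); print(best(spot_point,"driver_tip",p),best(spot_point,"release_face",p),project(p,[[.485,.1616,.048],[.5163,.1616,.048]]))
E
```

```text
[0.3848 0.165  0.0614] [-0.0934  0.436  -0.2502]
[([0.5949, -0.2179, 0.0028], 0.52)] [] [[228.8434 249.6927]
 [221.0443 243.4312]]
```

View pics/w3.png

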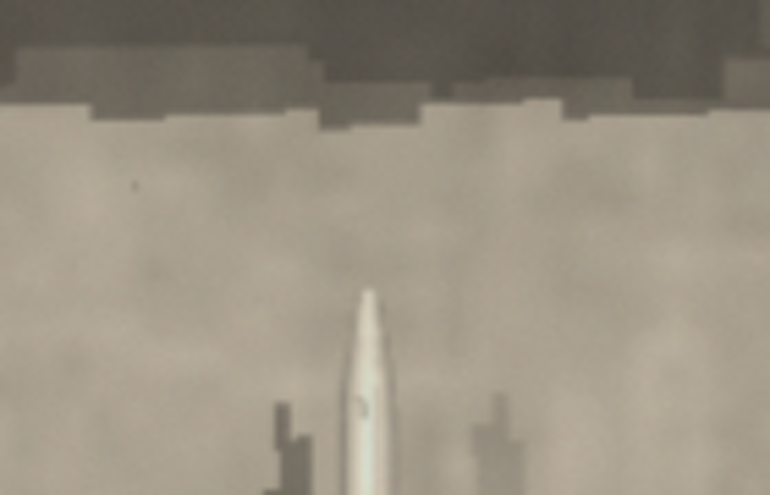

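View pics/s3.png

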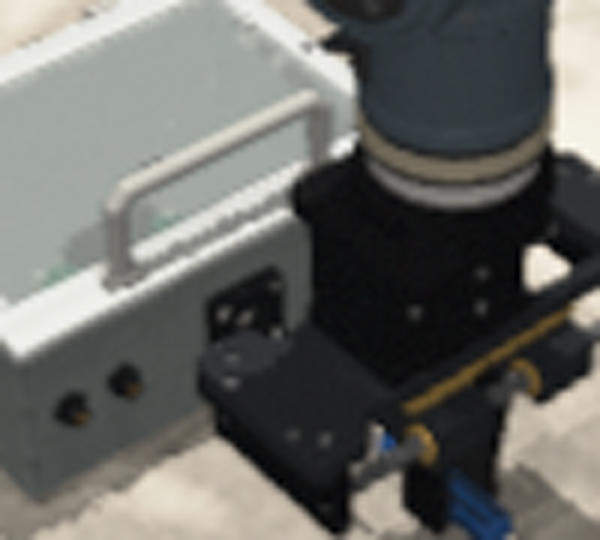

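Tip pixel in the tool frame is unchanged, and the scene view confirms the box and handle are clear. The tip is about 1.7 mm low and about 1 mm off laterally. I'll correct that and enter the hole.

jog_arm(
  rows="0 0 -0.002 -0.003 0 0 0; 0 0.02 -0.002 -0.003 0 0 0; 0 0.04 -0.002 -0.003 0 0 0; 0 0.055 -0.002 -0.003 0 0 0; 0 0.064 -0.002 -0.003 0 0 0; 0 0.07 -0.002 -0.003 0 0 0; 0 0.07 -0.002 -0.003 0 0 0; 0 0.07 -0.002 -0.003 0 0 0",
)

```text
time_s: 8.15
position: [0.4208, 0.1651, 0.0639]
tcp_rot: [[1.0, -0.025, -0.001], [-0.025, -1.0, -0.0], [-0.001, 0.0, -1.0]]
force: [-0.7, 0.4, -0.9]
opening: 0.172
grasp_force: 30.0
```

jog_arm(
  rows="0 0.003 0 0.002 0 0 0; 0 0.006 0 0.002 0 0 0; 0 0.009 0 0.002 0 0 0; 0 0.011 0 0.002 0 0 0; 0 0.012 0 0.002 0 0 0; 0 0.012 0 0.002 0 0 0",
)

```text
time_s: 8.65
position: [0.4254, 0.165, 0.0628]
tcp_rot: [[1.0, -0.024, -0.004], [-0.024, -1.0, -0.0], [-0.004, 0.0, -1.0]]
force: [-3.4, 0.6, -0.6]
opening: 0.166
grasp_force: 30.0
```

jog_arm(
  rows="0 0.002 0 0 0 0 0; 0 0.004 0 0 0 0 0; 0 0.005 0 0 0 0 0; 0 0.005 0 0 0 0 0; 0 0.005 0 0 0 0 0",
)

```text
time_s: 9.07
position: [0.4294, 0.165, 0.063]
tcp_rot: [[1.0, -0.025, -0.001], [-0.025, -1.0, -0.0], [-0.001, 0.0, -1.0]]
force: [-4.0, 0.9, -0.8]
opening: 0.171
grasp_force: 30.0
```

```bash
python3 - <<'E'
from h import *
p=capture("scene"); save(p,"s4",(140,170,260,290),5); print(best(spot_point,"lid_handle",p),bot.read_state()["force"])
E
```

```text
[([0.5357, 0.1617, 0.1468], 0.85)] [-3.80048407 -0.17237548 -1.02796392]
```

The lid popped: the handle rose about 13 mm with a −4 N push. Next I retract and lay the driver down on the clear bench around y≈−0.09.

jog_arm(
  rows="0 -0.02 0 0 0 0 0; 0 -0.05 0 0 0 0 0; 0 -0.09 0 0 0 0 0; 0 -0.09 0.05 -0.02 0 0 0; 0 -0.09 0.12 -0.02 0 0 0; 0 -0.09 0.2 -0.02 0 0 0; 0 -0.09 0.28 -0.02 0 0 0; 0 -0.07 0.36 -0.02 0 0 0; 0 -0.06 0.43 -0.02 0 0 0; 0 -0.06 0.48 0 0 0 0; 0 -0.06 0.5 0.03 0 0 0; 0 -0.06 0.5 0.06 0 0 0; 0 -0.06 0.5 0.073 0 0 0; 0 -0.06 0.5 0.076 0 0 0; 0 -0.06 0.5 0.076 0 0 0; 0 -0.06 0.5 0.076 0 0 0",
)

```text
time_s: 10.5
position: [0.394, -0.0839, 0.0255]
tcp_rot: [[1.0, -0.023, 0.001], [-0.023, -1.0, -0.001], [0.001, 0.001, -1.0]]
force: [-1.0, 0.8, -1.1]
opening: 0.172
grasp_force: 30.0
```

jog_arm(
  rows="0 0 0 0.003 0 0 0; 0 0 0 0.005 0 0 0; 0 0 0 0.005 0 0 0; 0.3 0 0 0.005 0 0 0; 0.6 0 0 0.005 0 0 0; 0.6 0 0 0.005 0 0 0; 0.6 0 0 0.005 0 0 0; 0.6 0 0 0.005 0 0 0; 0.6 0 0 0.005 0 0 0; 0.6 0 0 -0.01 0 0 0; 0.6 0 0 -0.06 0 0 0; 0.6 0 0 -0.13 0 0 0; 0.6 0 0 -0.21 0 0 0; 0.6 0 0 -0.29 0 0 0; 0.6 0 0 -0.36 0 0 0; 0.6 0 0 -0.4 0 0 0; 0.6 0 0 -0.4 0 0 0",
)

```text
time_s: 11.92
position: [0.3956, -0.0852, 0.2296]
tcp_rot: [[1.0, -0.024, 0.01], [-0.024, -1.0, -0.005], [0.01, 0.005, -1.0]]
force: [0.5, -0.0, 0.3]
opening: 0.599
grasp_force: 0.0
```

```bash
python3 - <<'E'
from h import *
w=wrist();s=w["state"];print(s["time_s"],s["position"],s["joint_positions"])
for l in ["driver_grip","driver_tip"]: print(l,best(spot_point,l,w))
a=capture("scene"); b=capture("top")
for l in ["lid_handle","driver_grip","driver_tip","lid_hinge"]: print(l,best(spot_point,l,a),best(spot_point,l,b))
save(b,"t5",(140,120,400,300),3)
E
```

```text
11.9167 [ 0.39557439 -0.08515136  0.22958928] [-2.80710961e+01  1.44628439e+01  1.13408831e+02  2.49327944e-03
  5.15020826e+01  6.33190933e+01]
driver_grip [([0.3956, -0.0828, 0.0053], 0.88)]
driver_tip [([0.4891, -0.0894, 0.0132], 0.88)]
lid_handle [([0.5404, 0.1606, 0.1456], 0.6)] [([0.5368, 0.1558, 0.1495], 0.6)]
driver_grip [([0.3922, -0.088, 0.0084], 0.42)] []
driver_tip [([0.4936, -0.0906, 0.0067], 0.5)] []
lid_hinge [([0.6949, 0.1526, 0.0885], 0.7), ([0.3939, -0.0861, 0.009], 0.55)] [([0.6934, 0.1541, 0.0888], 0.93)]
```

The driver lies flat (tip at z≈0.01). Now I turn the tool 90° so it can straddle the bar, moving in front of the handle at a safe height.

jog_arm(
  rows="0.6 0.01 -0.04 0 0 0 -0.1; 0.6 0.03 -0.12 0 0 0 -0.25; 0.6 0.04 -0.2 0 0 0 -0.4; 0.6 0.05 -0.28 0 0 0 -0.55; 0.6 0.06 -0.36 0 0 0 -0.7; 0.6 0.07 -0.43 0 0 0 -0.85; 0.6 0.08 -0.48 0 0 0 -0.95; 0.6 0.08 -0.5 0 0 0 -1; 0.6 0.08 -0.5 0 0 0 -1",
)

```text
time_s: 13.32
position: [0.4395, 0.1665, 0.2249]
tcp_rot: [[0.722, 0.692, -0.0], [0.692, -0.722, 0.0], [0.0, -0.0, -1.0]]
force: [1.2, -0.9, -0.1]
opening: 0.597
grasp_force: 0.0
```

jog_arm(
  rows="0.45 0 0 0 0 0 -0.12; 0.45 0 0 0 0 0 -0.27; 0.45 0 0 0 0 0 -0.42; 0.45 0 0 0 0 0 -0.57; 0.45 0 0 0 0 0 -0.72; 0.45 0 0 0 0 0 -0.87; 0.45 0 0 0 0 0 -0.98; 0.45 0 0 0 0 0 -0.98; 0.45 0 0 0 0 0 -0.98",
)

```text
time_s: 14.07
position: [0.4393, 0.1635, 0.225]
tcp_rot: [[0.045, 0.999, -0.001], [0.999, -0.045, -0.0], [-0.0, -0.001, -1.0]]
force: [-0.7, -0.0, -0.8]
opening: 0.451
grasp_force: 0.0
```

```bash
cat >> h.py <<'E'
from scipy.spatial.transform import Rotation as Ro
YAW=np.radians(-2.0); HX=np.array([.6943,.1557,.089]); R0=.1674; PH=np.arctan2(46,161)
def handle(th,hinge=HX):
    b=np.array([np.cos(YAW),np.sin(YAW),0]); return hinge-R0*np.cos(PH+th)*b+np.array([0,0,R0*np.sin(PH+th)])
def rot(al):
    b=np.array([np.cos(YAW),np.sin(YAW),0]);u=np.array([0,0,1.]); z=np.sin(al)*b-np.cos(al)*u; y=np.cos(al)*b+np.sin(al)*u
    return np.stack([np.cross(y,z),y,z],1)
def row(p,R,pos,Rc):
    return np.round(np.r_[Rc.T@(p-pos)/.5, Ro.from_matrix(Rc.T@R).as_rotvec()/(np.pi/4)],3)
E
python3 - <<'E'
from h import *
s=bot.read_state(); pos=np.array(s["position"]);Rc=np.array(s["tcp_rot"]); print(s["time_s"],pos,Rc.round(3),np.round(s["joint_positions"],1))
P=handle(.08); R=rot(np.radians(30)); print(P)
for back in [.083,.003]: print(row(P-back*R[:,2],R,pos,Rc))
E
```

```text
14.0667 [0.43930854 0.16346138 0.22495219] [[ 0.045  0.999 -0.001]
 [ 0.999 -0.045 -0.   ]
 [-0.    -0.001 -1.   ]] [  6.7  20.  105.1  -0.   55.    9.3]
[0.53762633 0.16117117 0.14770423]
[ 0.003  0.114  0.011 -0.668  0.004 -0.013]
[ 0.004  0.194  0.149 -0.668  0.004 -0.013]
```

jog_arm(
  rows="0.45 0 0.02 0 -0.12 0 0; 0.45 0 0.05 0 -0.27 0 -0.01; 0.45 0 0.08 0.01 -0.42 0 -0.01; 0.45 0 0.11 0.01 -0.57 0 -0.01; 0.45 0 0.114 0.011 -0.668 0 -0.01; 0.45 0 0.114 0.011 -0.668 0 -0.01; 0.45 0 0.114 0.011 -0.668 0 -0.01",
)

```text
time_s: 14.65
position: [0.4953, 0.1618, 0.2188]
tcp_rot: [[0.034, 0.867, 0.497], [0.999, -0.028, -0.019], [-0.003, 0.497, -0.867]]
force: [0.1, -1.2, -0.9]
opening: 0.446
grasp_force: 0.0
```

```bash
python3 - <<'E'
from h import *
w=wrist();s=w["state"]; pos=np.array(s["position"]);Rc=np.array(s["tcp_rot"]); print(s["time_s"],pos,Rc.round(3),np.round(s["joint_positions"],1))
print(best(spot_point,"lid_handle",w)); save(w,"w6",s=1.2)
P=handle(.08); R=rot(np.radians(30))
for back in [.083,.003]: print(row(P-back*R[:,2],R,pos,Rc))
M=np.array(w["mount"]); q=dict(w); C=np.linalg.inv(np.block([[Rc,pos[:,None]],[np.zeros((1,3)),1]])@M); q["R"],q["t"]=C[:3,:3],C[:3,3]
by=np.array([-np.sin(YAW),np.cos(YAW),0]); print(project(q,[P,P+.046*by,P-.046*by])*1.2)
E
```

```text
14.65 [0.49531564 0.1618028  0.21884089] [[ 0.034  0.867  0.497]
 [ 0.999 -0.028 -0.019]
 [-0.003  0.497 -0.867]] [  8.8  19.2 118.  -22.4  14.5  31. ]
[([0.5375, 0.1628, 0.1492], 0.7), ([0.4031, 0.3001, -0.0018], 0.29)]
[ 0.002  0.002 -0.    -0.004  0.003  0.002]
[ 0.002  0.003  0.16  -0.004  0.003  0.002]
[[307.57000368 241.10614207]
 [307.66690633 171.60669977]
 [307.48204431 303.88504818]]
```

View pics/w6.png

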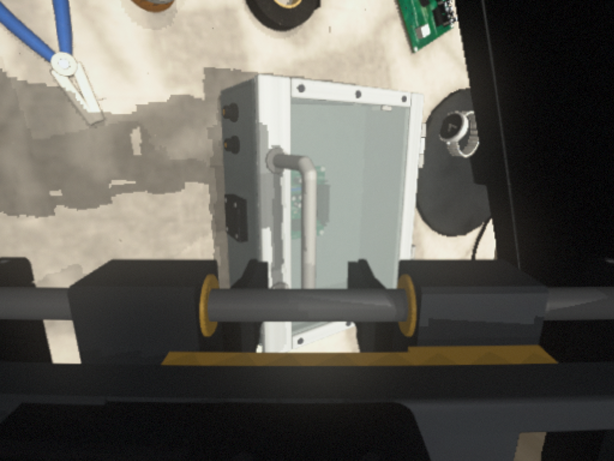

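The bar shows at column ~309, rows 170–285, matching the prediction (308) and centred between the fingers. J5 is near its singularity, so I'll use a flatter 15° tilt.

```bash
python3 - <<'E'
from h import *
s=bot.read_state(); pos=np.array(s["position"]);Rc=np.array(s["tcp_rot"])
P=handle(.08)+[.001,0,.0005]; R=rot(np.radians(15))
for back in [.07,.035,.003]: print(row(P-back*R[:,2],R,pos,Rc))
E
```

```text
[0.001 0.036 0.031 0.335 0.001 0.001]
[0.001 0.017 0.098 0.335 0.001 0.001]
[0.001 0.001 0.16  0.335 0.001 0.001]
```

jog_arm(
  rows="0.45 0 0.018 0 0.15 0 0; 0.45 0 0.036 0 0.3 0 0; 0.45 0 0.036 0.031 0.335 0 0; 0.45 0 0.036 0.031 0.335 0 0; 0.45 0 0.026 0.065 0.335 0 0; 0.45 0 0.017 0.098 0.335 0 0; 0.45 0 0.009 0.13 0.335 0 0; 0.45 0 0.002 0.157 0.335 0 0; 0.45 0 0.001 0.16 0.335 0 0; 0.45 0 0.001 0.16 0.335 0 0",
)

```text
time_s: 15.58
position: [0.5364, 0.1609, 0.1499]
tcp_rot: [[0.033, 0.966, 0.256], [0.999, -0.032, -0.01], [-0.002, 0.256, -0.967]]
force: [-0.8, -0.2, -0.4]
opening: 0.448
grasp_force: 0.0
```

```bash
python3 - <<'E'
from h import *
s=bot.read_state(); pos=np.array(s["position"]);Rc=np.array(s["tcp_rot"]); print(np.round(s["joint_positions"],1),s["force"])
P=handle(.08)+[.001,0,.0005]; print(P, Rc.T@(P-pos))
E
```

```text
[  6.4  29.6 106.6  -4.6  29.2  12. ] [-0.819132   -0.15426318 -0.39659697]
[0.53862633 0.16117117 0.14820423] [0.00033269 0.00172042 0.00221464]
```

Bar between the pads; close.

jog_arm(
  rows="0.2 0 0.003 0.001 0 0 0; 0 0 0.003 0.001 0 0 0; 0 0 0.003 0.001 0 0 0; 0 0 0.003 0.001 0 0 0; 0 0 0.003 0.001 0 0 0; 0 0 0.003 0.001 0 0 0; 0 0 0.003 0.001 0 0 0; 0 0 0.003 0.001 0 0 0; 0 0 0.003 0.001 0 0 0; 0 0 0.003 0.001 0 0 0; 0 0 0.003 0.001 0 0 0; 0 0 0.003 0.001 0 0 0",
)

```text
time_s: 16.58
position: [0.5362, 0.161, 0.15]
tcp_rot: [[0.033, 0.967, 0.254], [0.999, -0.031, -0.011], [-0.002, 0.254, -0.967]]
force: [-5.8, 0.4, 4.1]
opening: 0.105
grasp_force: 30.0
```

```bash
python3 - <<'E'
from h import *
s=bot.read_state(); pos=np.array(s["position"]);Rc=np.array(s["tcp_rot"]); print(np.round(s["joint_positions"],1),s["force"])
# path follows arc relative to actual grasp; start theta from grasp point
g=pos+.003*Rc[:,2]; print("grasp pt",g,handle(.08))
for a,b,al in [(.08,.3,15)]: pass
ths=np.linspace(.08,.55,14); off=pos-handle(.08)
for t in ths:
    al=np.radians(15-3*(t-.08)/.47); print(round(t,3),row(handle(t)+off,rot(al),pos,Rc).tolist())
E
```

```text
[  6.4  29.6 106.5  -4.6  29.4  12. ] [-5.80199267  0.42259538  4.08647067]
grasp pt [0.53693227 0.16099294 0.14713904] [0.53762633 0.16117117 0.14770423]
0.08 [0.0, 0.0, 0.0, -0.006, 0.002, 0.003]
0.116 [-0.0, 0.007, -0.01, -0.001, 0.002, 0.003]
0.152 [-0.0, 0.015, -0.019, 0.004, 0.002, 0.003]
0.188 [-0.0, 0.023, -0.028, 0.009, 0.002, 0.003]
0.225 [-0.0, 0.031, -0.037, 0.014, 0.002, 0.003]
0.261 [-0.0, 0.039, -0.046, 0.019, 0.002, 0.003]
0.297 [-0.0, 0.048, -0.054, 0.025, 0.002, 0.003]
0.333 [-0.0, 0.057, -0.062, 0.03, 0.002, 0.003]
0.369 [-0.0, 0.066, -0.07, 0.035, 0.002, 0.003]
0.405 [-0.0, 0.076, -0.077, 0.04, 0.002, 0.003]
0.442 [-0.0, 0.086, -0.084, 0.045, 0.002, 0.003]
0.478 [-0.0, 0.096, -0.091, 0.05, 0.002, 0.003]
0.514 [-0.0, 0.107, -0.097, 0.055, 0.002, 0.003]
0.55 [-0.0, 0.117, -0.103, 0.06, 0.002, 0.003]
```

jog_arm(
  rows="0 -0 0.003 -0.004 0 0 0; 0 0 0.01 -0.014 0 0 0; 0 0 0.019 -0.024 0.005 0 0; 0 0 0.027 -0.033 0.01 0 0; 0 0 0.035 -0.042 0.02 0 0; 0 0 0.043 -0.05 0.02 0 0; 0 0 0.052 -0.058 0.03 0 0; 0 0 0.061 -0.066 0.03 0 0; 0 0 0.071 -0.074 0.04 0 0; 0 0 0.081 -0.081 0.04 0 0; 0 0 0.091 -0.088 0.05 0 0; 0 0 0.101 -0.094 0.05 0 0; 0 0 0.11 -0.099 0.055 0 0; 0 0 0.117 -0.103 0.06 0 0; 0 0 0.117 -0.103 0.06 0 0",
)

```text
time_s: 17.83
position: [0.5797, 0.1592, 0.2164]
tcp_rot: [[0.033, 0.978, 0.208], [0.999, -0.031, -0.01], [-0.003, 0.208, -0.978]]
force: [-9.8, -1.3, 7.0]
opening: 0.101
grasp_force: 30.0
```

```bash
cat > th.py <<'E'
from h import *
s=bot.read_state(); pos=np.array(s["position"]);Rc=np.array(s["tcp_rot"]); print(s["time_s"],np.round(s["joint_positions"],1),np.round(s["force"],1))
g=pos+.003*Rc[:,2]; d=g-HX; b=np.array([np.cos(YAW),np.sin(YAW),0])
th=np.arctan2(d[2],-d@b)-PH; print("theta",th,"r",np.hypot(d[2],d@b),"al",np.degrees(np.arctan2(Rc[:,2]@b,-Rc[2,2])))
a=capture("scene"); print(best(spot_point,"lid_handle",a))
E
cat > plan.py <<'E'
import sys; from th import *
t1,a1,n=float(sys.argv[1]),float(sys.argv[2]),int(sys.argv[3])
off=pos-handle(th); a0=np.degrees(np.arctan2(Rc[:,2]@b,-Rc[2,2]))
for k in range(1,n+1):
    t=th+(t1-th)*k/n; al=np.radians(a0+(a1-a0)*k/n); print(round(t,3),row(handle(t)+off,rot(al),pos,Rc).tolist())
E
python3 plan.py .9 8 10
```

```text
17.8333 [ 5.5 26.7 95.6 -2.4 45.8  8.9] [-9.8 -1.3  7. ]
theta 0.5509311049373311 r 0.16876154756393077 al 12.000731113870538
[([0.5804, 0.1573, 0.2116], 0.91)]
0.586 [-0.0, 0.01, -0.006, 0.009, 0.004, 0.004]
0.621 [-0.0, 0.021, -0.011, 0.018, 0.004, 0.004]
0.656 [-0.0, 0.031, -0.016, 0.027, 0.004, 0.004]
0.691 [-0.0, 0.042, -0.021, 0.036, 0.004, 0.004]
0.725 [-0.0, 0.053, -0.025, 0.044, 0.004, 0.004]
0.76 [-0.0, 0.064, -0.029, 0.053, 0.004, 0.004]
0.795 [-0.0, 0.075, -0.033, 0.062, 0.004, 0.004]
0.83 [-0.0, 0.086, -0.036, 0.071, 0.004, 0.004]
0.865 [-0.0, 0.097, -0.038, 0.08, 0.004, 0.004]
0.9 [-0.0, 0.109, -0.041, 0.089, 0.004, 0.004]
```

jog_arm(
  rows="0 0 0.003 -0.003 0 0 0; 0 0 0.01 -0.008 0.01 0 0; 0 0 0.019 -0.013 0.02 0 0; 0 0 0.029 -0.018 0.03 0 0; 0 0 0.04 -0.024 0.035 0 0; 0 0 0.051 -0.029 0.045 0 0; 0 0 0.062 -0.033 0.053 0 0; 0 0 0.073 -0.037 0.062 0 0; 0 0 0.084 -0.04 0.071 0 0; 0 0 0.095 -0.042 0.08 0 0; 0 0 0.104 -0.044 0.086 0 0; 0 0 0.107 -0.045 0.089 0 0; 0 0 0.107 -0.045 0.089 0 0",
)

```text
time_s: 19.02
position: [0.6311, 0.1571, 0.2495]
tcp_rot: [[0.033, 0.989, 0.147], [0.999, -0.032, -0.008], [-0.004, 0.147, -0.989]]
force: [-1.5, -4.8, 2.0]
opening: 0.104
grasp_force: 30.0
```

```bash
python3 plan.py 1.1 5 8
```

```text
19.0167 [ 4.7 29.  84.1 -1.4 58.5  7.2] [-1.5 -4.8  2. ]
theta 0.913230763314438 r 0.16960009484817426 al 8.451054320415617
[([0.6319, 0.1562, 0.2401], 0.73)]
0.937 [-0.0, 0.008, -0.002, 0.01, 0.004, 0.003]
0.96 [-0.0, 0.015, -0.003, 0.019, 0.004, 0.003]
0.983 [-0.0, 0.023, -0.005, 0.029, 0.004, 0.003]
1.007 [-0.0, 0.031, -0.006, 0.038, 0.004, 0.003]
1.03 [-0.0, 0.038, -0.007, 0.048, 0.004, 0.003]
1.053 [-0.0, 0.046, -0.008, 0.058, 0.004, 0.003]
1.077 [-0.0, 0.054, -0.008, 0.067, 0.004, 0.003]
1.1 [-0.0, 0.062, -0.009, 0.077, 0.004, 0.003]
```

jog_arm(
  rows="0 0 0.003 0 0 0 0; 0 0 0.009 -0.002 0.01 0 0; 0 0 0.016 -0.003 0.02 0 0; 0 0 0.024 -0.005 0.03 0 0; 0 0 0.032 -0.006 0.04 0 0; 0 0 0.04 -0.007 0.05 0 0; 0 0 0.048 -0.008 0.06 0 0; 0 0 0.056 -0.008 0.07 0 0; 0 0 0.061 -0.008 0.077 0 0; 0 0 0.062 -0.008 0.077 0 0; 0 0 0.062 -0.008 0.077 0 0; 0 0 0.062 -0.008 0.077 0 0; 0 0 0.062 -0.008 0.077 0 0",
)

```text
time_s: 20.2
position: [0.661, 0.1559, 0.2582]
tcp_rot: [[0.033, 0.996, 0.088], [0.999, -0.033, -0.007], [-0.004, 0.088, -0.996]]
force: [-2.1, -5.4, 2.1]
opening: 0.104
grasp_force: 30.0
```

```bash
python3 plan.py .83 9 10; python3 - <<'E'
from h import *
b=capture("top"); print(best(spot_point,"lid_handle",b))
w=wrist(); print(best(spot_point,"lid_handle",w)); save(capture("scene"),"s8",(140,120,290,290),3.5)
E
```

```text
20.2 [ 4.2 31.9 76.6 -0.8 66.5  6.4] [-2.1 -5.4  2.1]
theta 1.0963036195293503 r 0.16949219141048533 al 5.038722625890057
[([0.6631, 0.1554, 0.2502], 0.61)]
1.07 [0.0, -0.009, 0.001, -0.009, 0.005, 0.003]
1.043 [0.0, -0.018, 0.002, -0.018, 0.005, 0.003]
1.016 [0.0, -0.026, 0.004, -0.026, 0.005, 0.003]
0.99 [0.0, -0.035, 0.006, -0.035, 0.005, 0.003]
0.963 [0.0, -0.044, 0.008, -0.044, 0.005, 0.003]
0.937 [0.0, -0.052, 0.01, -0.053, 0.005, 0.003]
0.91 [0.0, -0.061, 0.012, -0.062, 0.005, 0.003]
0.883 [0.0, -0.07, 0.015, -0.07, 0.005, 0.003]
0.857 [0.0, -0.078, 0.018, -0.079, 0.005, 0.003]
0.83 [0.0, -0.086, 0.021, -0.088, 0.005, 0.003]
[([0.6611, 0.1521, 0.252], 0.84), ([0.5367, -0.4065, 0.0018], 0.61)]
[([0.6618, 0.161, 0.2536], 0.69)]
```

View pics/s8.png

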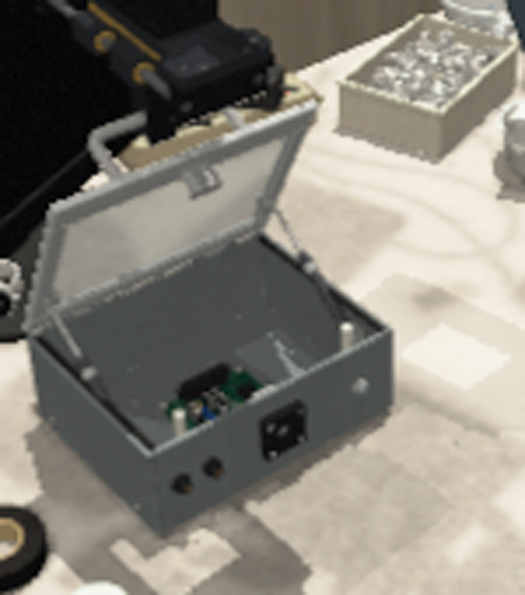

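The lid stands open at about 63° (front edge near (180,160) in the crop), held by the bar and past balance. The networks' handle position gives 1.095 rad, which agrees. Next I bring it back to about 0.83.

jog_arm(
  rows="0 0 -0.004 0 0 0 0; 0 0 -0.011 0.001 -0.01 0 0; 0 0 -0.019 0.002 -0.02 0 0; 0 0 -0.027 0.004 -0.03 0 0; 0 0 -0.035 0.006 -0.035 0 0; 0 0 -0.044 0.008 -0.045 0 0; 0 0 -0.052 0.01 -0.053 0 0; 0 0 -0.061 0.012 -0.062 0 0; 0 0 -0.07 0.015 -0.07 0 0; 0 0 -0.078 0.018 -0.08 0 0; 0 0 -0.084 0.02 -0.086 0 0; 0 0 -0.086 0.021 -0.088 0 0; 0 0 -0.086 0.021 -0.088 0 0; 0 0 -0.086 0.021 -0.088 0 0; 0 0 -0.086 0.021 -0.088 0 0; 0 0 -0.086 0.021 -0.088 0 0",
)

```text
time_s: 21.88
position: [0.619, 0.1579, 0.2439]
tcp_rot: [[0.033, 0.987, 0.156], [0.999, -0.032, -0.008], [-0.003, 0.156, -0.988]]
force: [-1.1, -4.7, 1.5]
opening: 0.102
grasp_force: 30.0
```

```bash
python3 th.py; python3 - <<'E'
from h import *
b=capture("top"); w=wrist(); print(best(spot_point,"lid_handle",b),best(spot_point,"lid_handle",w))
a=capture("scene")
for l in ["driver_grip","driver_tip"]: print(l,best(spot_point,l,a),best(spot_point,l,b))
E
```

```text
21.8833 [ 4.8 28.3 86.6 -1.5 56.3  7.4] [-1.1 -4.7  1.5]
theta 0.8345165262719115 r 0.16939448222132494 al 8.992542972298683
[([0.6203, 0.1561, 0.2399], 0.78)]
[([0.6195, 0.1564, 0.239], 0.9), ([0.3592, -0.3888, 0.0014], 0.53)] [([0.6224, 0.1587, 0.2427], 0.68), ([0.6967, 0.1567, 0.0894], 0.5)]
driver_grip [([0.395, -0.0873, 0.0086], 0.66)] [([0.396, -0.0844, 0.0052], 0.62)]
driver_tip [([0.4926, -0.088, 0.0112], 0.56)] [([0.4894, -0.0878, 0.0138], 0.48), ([0.6228, 0.1535, 0.2395], 0.39)]
```

```bash
python3 -c "
from h import *
print(bot.hand_in())"
```

```text
the job is handed in; nothing more can be done
None
```

I handed the job in at about 22 s, but the hand-in returned no verdict: the release was pushed with the driver and the lid popped, the driver was laid flat on the bench, the lid was swung to about 1.10 rad, and the gripper still holds the handle with the lid steady at about 0.83 rad (48°).

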